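Load a coated board into the UV curing box

ROBOT

A 7-joint arm with a two-finger parallel gripper is mounted at the origin on a cart in front of the work surface, level with it; the furniture and walls round the work are solid. World frame = base frame: x ahead of the robot, y to its left, z up, the work surface at z = 0. Lengths are in m, angles in rad, forces in N, time in s.
With the tool pointing down it reaches from about 0.425 to 0.925 m from the base axis. Payload 6.8 kg.
Tool frame: the origin (TCP) lies between the finger pads; the fingertips stand r.tcp_to_tips ahead of it and the grasp point (between the pads) lies 3 mm ahead of it (r.tcp_to_tips is the distance from the TCP to the fingertips, in m); z points along the fingers, y is the line along which they close (so a half turn about z gives the same grasp; the last joint's range is limited). The gripper opens to 85 mm and grips with 20 to 120 N. Pads are 22 mm wide; open, the fingers measure 114 mm over their backs; the gripper's body (76 mm by 85 mm) begins 54 mm behind the grasp point. The pads swing forward as they close: fully open they stand 13 mm farther back than shut.
Start: joints at [-1.335, 0.477, 0.022, 1.555, -0.011, 1.109, -0.083], TCP at [0.228, 0.636, 0.253] pointing down, gripper open.
Joint ranges: [-2.96, 2.96], [-0.34, 2.1], [-1.41, 1.46], [0.24, 2.44], [-1.37, 4.51], [0.17, 1.92], [-2.96, 2.96]. Speed limits (rad/s): [2.39, 2.39, 3.14, 3.14, 3.14, 3.14, 3.14].

INTERFACE

Orientations are given as a rotation vector (axis times angle).
In Python, from bench import r gives the robot as it stands. The module is installed in compiled form; this text tells all that it offers.
- The arm moves only by the tool step_arm, never from a script. Its argument "moves" is a list of rows, each an object of numbers: "rx", "ry", "rz": the turn, a rotation vector about the tool's x, y, z in degrees; "dx", "dy", "dz": the shift along the tool's x, y, z in mm; "gripper": the opening, from -1 (shut) to 1 (fully open). In form: [{"rx": .., "ry": .., "rz": .., "dx": .., "dy": .., "dz": .., "gripper": ..}, ...]. A call has 1 to 20 rows; each row shifts and turns the commanded pose from where the row before left it, along the tool's axes as they then stand; what a row does not reach is not made up. A row lasts 1/8 s, in which the tool goes at most 62.5 mm and 10.7 degrees, less where a joint would pass 70% of its speed; a pose out of reach is approached as far as the arm can. A call is refused whole if a number of a shift passes 62.5 or a number of a turn 10.7, either way. A call with a gripper value outside its range is refused whole. The fingers move at their own pace and stop on an object; "grip_force" is the grip in N (left out, the last holds). Time passes only in rows, so rows that do not move let the fingers close. It gives the time, the measured TCP pose, the force, the opening and the grip force at its end, in the units of the state.
- r.get_obs(): the state, without advancing time (a new reading comes with each control period).
- r.grab_frame(name): name is "scene" or "top" or "wrist"; returns the picture (420x560x3 uint8, blue, green, red); there is no depth.
- r.camera_info(name): a dict with "mtx" (3x3 intrinsics, pixels), "rvec" (rotation vector, rad) and "tvec" (3), from world to camera coordinates, as OpenCV has them. Camera axes: x right, y down, z forward; pixel columns grow to the right and rows downward; lengths in m; the calibration is good to about 2 mm. A picture is of the moment at which its call begins: read the wrist's pose just before it. camera_info takes no time and is no camera call; for the wrist camera it gives the pose at the moment of the call.
- r.hand_in(): hands the job in; it is judged then, once.
The state is a dict: "clock": time; "joints": joint angles; "qvel": joint speeds; "tau": joint torques, N m; "tcp_pos": TCP position; "orientation": TCP orientation; "contact_force": force on the tool from outside, world axes, zero at the start; "moment": the same for the moment, N m; "grip_width": finger opening in m; "gripper_force": force on a finger pad.
Only numpy, scipy, OpenCV 4.12 (cv2) and the standard library are available. Lean on these libraries where they do the work, as an engineer would, in place of code of your own. Each camera call takes 0.05 s, during which the arm holds its last target. There are 200 camera calls.

TASK

The card in the black carrier has just been coated and has to be cured. Pick the carrier up by its blue grip without touching the wet board, keep it level and lay it flat between the rails of the curing box's loading tray; then push it right through the orange spring flap with the black-knobbed pusher, pressed home, and draw the pusher all the way back so that the flap swings shut behind it. Leave the other things on the bench where they are.

Things in the scene. Friction and masses are not known exactly. Their poses are not given: they have to be found in the camera images.
- cure_box: fixed white UV curing box with an amber lid window; a loading tray and then a narrow tail guide with the pusher stand before it. Origin: middle of the port in its grey front wall, at bench level; x runs into the box (push direction), z up. Box: x 0 to 168 mm, y -88 to 88, 98 high. Tray: x -124 to 0. Tail guide: x -225 to -124, 46 wide, 22 high. Port 156 wide, clear to 54 over the bed
- tray_mid (a point): point on the tray's flat bed (14 mm above the bench, level with the bed inside the box), midway between the rails, 64 mm before the port: the middle of the carrier's underside belongs here. Rails' inner faces are at y -73 and +73 mm, upright to 8 mm over the bed, then lips flare outward to 17 mm. There it has 13 mm to the box's front wall. From the drawn-back pusher's head to the flap it is 130 mm
- flap (a joint): orange flap 142 x 50 mm hung on a rod 6 mm inside the port, 52 mm over the bed; 0 = shut (hanging), grows to 1.52 rad as it is pushed inward and up. A weak spring shuts it; about 1 N at its lower edge opens it. It can shut only when the carrier's rear edge is over 28 mm behind it and the pusher is out of the port
- pusher (a joint): pusher slide along the box's x, m: 0 = drawn fully back (head face at x -124 mm), 0.166 = fully home (head face at x +42 mm, past the flap). White T head 80 mm wide, 3 to 13 mm over the bed, on an aluminium blade 26 mm high. It stays where it is left; friction about 2 N, plus about 3 N for the carrier
- pusher_knob (a point): centre of the top face of the pusher's upright black knob, 22 mm in diameter, 36 mm high (this top lies 86 mm above the bench); it moves with the pusher, 75 mm behind its head's face, and can be pinched from above
- carrier: black carrier plate 102 x 140 mm (x by y), 0.2 to 0.4 kg with its board, rim 9 mm high. Origin: middle of its underside; x along the blue grip. In the tray its x axis runs along the push direction, either way round
- carrier_grip (a point): middle of the top of the carrier's blue grip, 44 mm over the carrier's underside; the grip is a block 46 mm long (carrier x), 14 mm thick (carrier y), its sides 22 mm high, on an aluminium hold-down bar whose underside is 18 mm over the carrier's underside
- coated_board: green circuit board with wet coating, 88 x 126 mm, fixed in the carrier; its parts reach up to 15 mm over the carrier's underside. Origin: middle of its underside. Must not be touched
- solder_reel: bystander: reel of solder, 66 mm across, 46 mm high
- flux_bottle: bystander: small white bottle, 30 mm across, 112 mm high
- tinner_tin: bystander: round teal tin, 50 mm across, 16 mm high

How it is judged:
By the outcome, as a careful person would: the job done as asked, in the order asked, and still so for the second after the job is handed in, with the robot touching nothing.
It also fails if it takes over 51 s, if anything falls off the work surface, if the arm or the gripper's body presses on something with over 40 N, if the wrist force passes 120 N, or if a joint passes its speed limit or range.

## Working session

There is one attempt and no reset: what is moved stays moved. The work goes in short steps, Python scripts to look and compute and a tool call to move; the robot and the scene stay as the last step left them, time stands still between calls to the robot, and variables do not carry over. Pictures are saved under pics/ and viewed, at most 10 in all, crops included, and the job is handed in when it is done.

Besides the shell and the picture viewer there is one more tool, called by a JSON object that holds its "op" and its "data". step_arm: Moves the arm, as the interface text tells. Its arguments: {"type":"object","properties":{"moves":{"type":"array","items":{"type":"object","properties":{"rx":{"type":"number"},"ry":{"type":"number"},"rz":{"type":"number"},"dx":{"type":"number"},"dy":{"type":"number"},"dz":{"type":"number"},"gripper":{"type":"number"}}}},"grip_force":{"type":"number"}},"required":["moves"]}

```bash
mkdir -p pics
python3 - <<'E'
from bench import r
import cv2,numpy as np
o=r.get_obs();print(o,r.tcp_to_tips)
for n in("scene","top"):
    cv2.imwrite(f"pics/{n}0.png",r.grab_frame(n))
    c=r.camera_info(n);R=cv2.Rodrigues(np.array(c["rvec"]))[0];print(n,c["mtx"],-R.T@np.array(c["tvec"]).ravel())
E
```

```text
{'clock': 0.0, 'joints': array([-1.33512432,  0.47778965,  0.02232551,  1.55646194, -0.01150222,
        1.10926182, -0.08311096]), 'qvel': array([ 6.81016794e-04,  5.50065360e-04,  5.07774250e-05, -1.55861628e-04,
        2.56278327e-03, -3.98602362e-04,  1.18136258e-04]), 'tau': array([-1.41181031e-04, -5.96461022e+01,  1.60813104e+00, -2.81190133e+01,
        1.25469381e-02,  9.60534060e-03, -2.61559939e-05]), 'tcp_pos': array([0.22732038, 0.63499036, 0.25232796]), 'orientation': array([-5.37274825e-01, -3.09512203e+00,  2.80125649e-03]), 'contact_force': array([0.21348995, 0.08839278, 0.67917529]), 'moment': array([-0.01894539, -0.03159494, -0.01284669]), 'gripper_force': 0.0, 'grip_width': 0.0855375020021802} 0.022
scene [[528.79423486   0.         282.95355494]
 [  0.         528.79423486 208.55347181]
 [  0.           0.           1.        ]] [-0.05988291 -0.54592269  0.48923599]
top [[449.66783284   0.         279.97566206]
 [  0.         449.66783284 219.23291793]
 [  0.           0.           1.        ]] [0.5522339  0.10779859 0.95048943]
```

View pics/scene0.png

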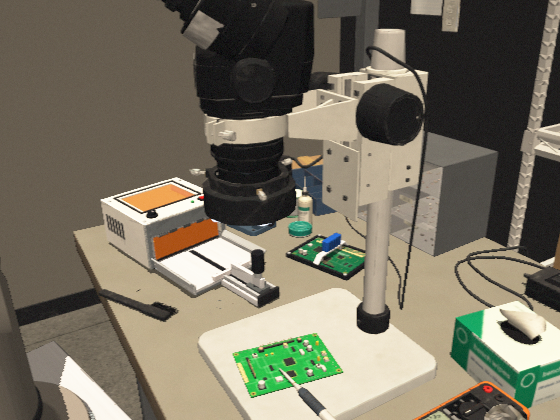

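View pics/top0.png

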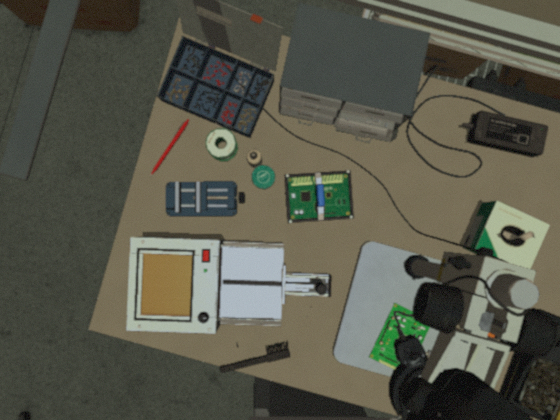

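The scene view shows the box at left with its orange flap (185,238), the tray, the knob (258,258) and the carrier's blue grip (331,242). The microscope stands in front. The top view shows the box (175,285), tray (252,283), knob (320,286), carrier (320,196) and tin (263,177).

```bash
cat > h.py <<'E'
import cv2,numpy as np
from bench import r
def cam(n):
    c=r.camera_info(n);R=cv2.Rodrigues(np.array(c["rvec"],float))[0];return np.array(c["mtx"]),R,np.array(c["tvec"],float).ravel()
def ray(n,uv,z,c=None):
    K,R,t=c or cam(n);d=R.T@np.linalg.inv(K)@np.array([uv[0],uv[1],1.]);o=-R.T@t
    return o+d*(z-o[2])/d[2]
def proj(n,p,c=None):
    K,R,t=c or cam(n);q=K@(R@np.array(p)+t);return q[:2]/q[2]
def tri(n1,u1,n2,u2,c1=None,c2=None):
    A=[];b=[]
    for n,u,c in((n1,u1,c1),(n2,u2,c2)):
        K,R,t=c or cam(n);d=R.T@np.linalg.inv(K)@np.array([u[0],u[1],1.]);d/=np.linalg.norm(d);P=np.eye(3)-np.outer(d,d);A.append(P);b.append(P@(-R.T@t))
    return np.linalg.lstsq(np.vstack(A),np.hstack(b),rcond=None)[0]
def blobs(mask,amin=30):
    cs,_=cv2.findContours(mask.astype(np.uint8),cv2.RETR_EXTERNAL,cv2.CHAIN_APPROX_NONE)
    return sorted([(cv2.contourArea(c),cv2.minAreaRect(c)) for c in cs if cv2.contourArea(c)>amin],key=lambda x:-x[0])
E
python3 - <<'E'
from h import *
im=cv2.imread("pics/top0.png");h=cv2.cvtColor(im,cv2.COLOR_BGR2HSV)
m=cv2.inRange(h,(105,120,80),(125,255,255));
for a,b in blobs(m,20)[:4]:print("blue",a,b,ray("top",b[0],.044))
m=cv2.inRange(h,(45,90,40),(75,255,255));
for a,b in blobs(m,100)[:4]:print("green",a,b,ray("top",b[0],.01))
m=cv2.inRange(h,(0,0,170),(180,60,255));
for a,b in blobs(m,300)[:5]:print("white",a,b,[ray("top",q,.014).round(4) for q in cv2.boxPoints(b)])
s=cv2.imread("pics/scene0.png");hs=cv2.cvtColor(s,cv2.COLOR_BGR2HSV)
for a,b in blobs(cv2.inRange(hs,(105,150,80),(125,255,255)),20)[:3]:print("sblue",a,b)
for n,p in (("knob",(320,286)),):print(n,ray("top",p,.086))
# microscope estimate
print("scope",ray("scene",(250,205),.2),ray("top",(410,350),.2))
crop=cv2.resize(im[160:340,120:360],None,fx=3.3,fy=3.3,interpolation=cv2.INTER_CUBIC);cv2.imwrite("pics/crop.png",crop)
E
```

```text
blue 105.0 ((320.0, 195.0), (20.0, 6.0), 90.0) [0.62406794 0.01923826 0.044     ]
green 1361.0 ((400.49725341796875, 338.3558044433594), (42.04750442504883, 60.147708892822266), 25.463346481323242) [ 0.32952263 -0.15468675  0.01      ]
green 851.0 ((302.1284484863281, 197.5544891357422), (42.417236328125, 27.25931167602539), 86.42366790771484) [0.62095468 0.05335034 0.01      ]
green 714.5 ((336.2791748046875, 195.40863037109375), (41.750770568847656, 25.435197830200195), 85.91438293457031) [ 0.62631049 -0.01826181  0.01      ]
green 214.0 ((482.15521240234375, 245.36209106445312), (30.463092803955078, 18.382902145385742), 66.80140686035156) [ 0.52498525 -0.32553037  0.01      ]
white 7848.5 ((172.37371826171875, 284.7835998535156), (87.89654541015625, 92.2394790649414), 2.2025980949401855) [array([0.3442, 0.4132, 0.014 ]), array([0.5345, 0.4096, 0.014 ]), array([0.5294, 0.2275, 0.014 ]), array([0.3389, 0.232 , 0.014 ])]
white 2478.0 ((512.6082763671875, 235.88145446777344), (57.06245422363281, 50.86884689331055), 23.962491989135742) [array([ 0.5204, -0.3112,  0.014 ]), array([ 0.618
[... 307 characters left out ...]
 array([0.3683, 0.0295, 0.014 ])]
white 1790.0 ((251.97525024414062, 263.31085205078125), (60.02704620361328, 32.50364685058594), 1.0809242725372314) [array([0.4495, 0.2189, 0.014 ]), array([0.5169, 0.2186, 0.014 ]), array([0.5159, 0.0938, 0.014 ]), array([0.4484, 0.0944, 0.014 ])]
white 485.5 ((220.0, 142.5), (25.0, 26.0), 90.0) [array([0.7597, 0.2539, 0.014 ]), array([0.7604, 0.1996, 0.014 ]), array([0.7079, 0.1989, 0.014 ]), array([0.7073, 0.2531, 0.014 ])]
sblue 194.5 ((331.01910400390625, 242.0350341796875), (12.051112174987793, 22.50605010986328), 61.38954162597656)
knob [0.44594112 0.021764   0.086     ]
scope [ 0.38192439 -0.0347559   0.2       ] [ 0.35541685 -0.11758601  0.2       ]
```

View pics/crop.png

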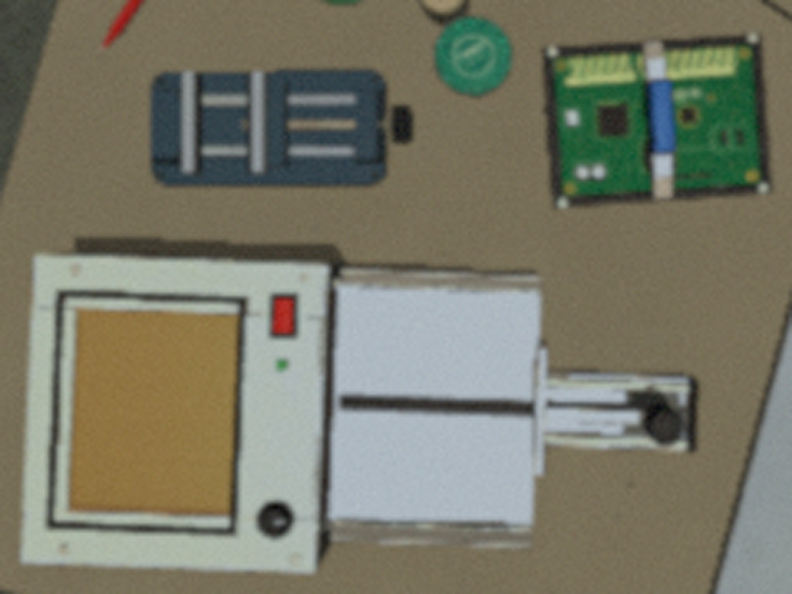

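The crop shows the carrier's corner dots at (551,51), (752,38), (764,187) and (562,202). The tray bed spans about (335–540, 280–525), and the knob is at (663,420). Next I'll find where the microscope is, because the arm has to pass near it.

Run:
```python
from h import *
im=cv2.imread("pics/top0.png");s=cv2.imread("pics/scene0.png")
f=lambda u,v:(120+u/3.3,160+v/3.3)
P=[ray("top",f(*q),.009) for q in((551,51),(752,38),(764,187),(562,202))]
print("carrier",np.mean(P,0),[p.round(4) for p in P])
e=(P[1]-P[0]+P[2]-P[3])/2;print("yaw x",np.degrees(np.arctan2(-e[0],-e[1]))*-1)
L=[ray("top",f(*q),.098) for q in((35,256),(331,264),(318,572),(22,562))]
print("lid",[p.round(4) for p in L], np.mean(L,0))
B=[ray("top",f(*q),.014) for q in((334,281),(541,287),(533,524),(329,520))]
print("bed",[p.round(4) for p in B])
print("lips",[ray("top",f(*q),.031).round(4) for q in((537,272),(529,546),(335,268),(327,541))])
print("knob",ray("top",f(663,420),.08))
print("grip tri",tri("top",(320,195),"scene",(331,242)))
a=cv2.resize(im[230:420,340:560],(440,380));b=s[0:240,150:440]
b=cv2.resize(b,(360,298));c=np.zeros((380,800,3),np.uint8);c[:,:440]=a;c[:298,440:]=b;cv2.imwrite("pics/scope.png",c)
```

```text
carrier [0.62433319 0.01750307 0.009     ] [array([0.6671, 0.0856, 0.009 ]), array([ 0.677 , -0.0424,  0.009 ]), array([ 0.5821, -0.0508,  0.009 ]), array([0.5711, 0.0776, 0.009 ])]
yaw x 4.6559751173701684
lid [array([0.535 , 0.3818, 0.098 ]), array([0.5323, 0.2125, 0.098 ]), array([0.3567, 0.2174, 0.098 ]), array([0.3608, 0.3858, 0.098 ])] [0.4461769 0.2993898 0.098    ]
bed [array([0.5196, 0.2208, 0.014 ]), array([0.5173, 0.0904, 0.014 ]), array([0.3686, 0.0938, 0.014 ]), array([0.3699, 0.2218, 0.014 ])]
lips [array([0.5271, 0.0933, 0.031 ]), array([0.3584, 0.0964, 0.031 ]), array([0.5283, 0.2182, 0.031 ]), array([0.3603, 0.2208, 0.031 ])]
knob [0.44277137 0.01938778 0.08      ]
grip tri [0.62463649 0.01846975 0.03173455]
```

View pics/scope.png

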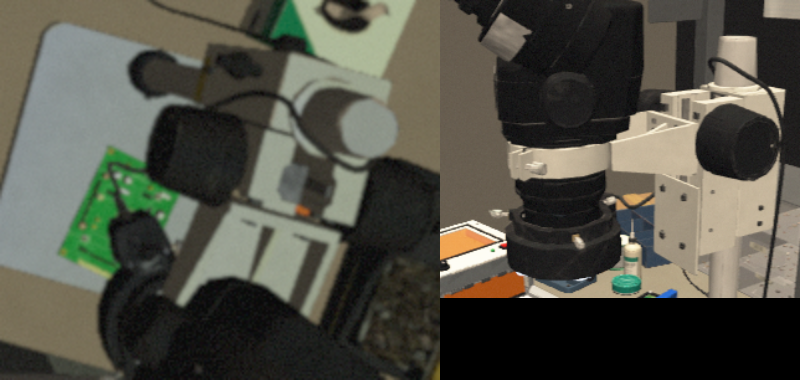

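The composite shows the microscope head and its ring at roughly (395–470, 340–420) in the full top view, well to the robot's right. I'll triangulate its left edge.

Run:
```python
from h import *
print("ring",tri("scene",(250,195),"top",(405,390)))
for z in(.2,.25,.3,.35,.4):print(z,ray("scene",(203,200),z).round(3),ray("scene",(297,200),z).round(3),ray("scene",(215,70),z).round(3),"top left",ray("top",(390,388),z).round(3),ray("top",(408,345),z).round(3))
print("pole",ray("scene",(372,320),.02),ray("top",(527,295),.45))
```

```text
ring [ 0.31481939 -0.09983313  0.25340437]
0.2 [0.349 0.028 0.2  ] [ 0.439 -0.071  0.2  ] [1.086 0.93  0.2  ] top left [ 0.293 -0.085  0.2  ] [ 0.364 -0.114  0.2  ]
0.25 [ 0.278 -0.071  0.25 ] [ 0.353 -0.153  0.25 ] [0.888 0.675 0.25 ] top left [ 0.31  -0.072  0.25 ] [ 0.376 -0.099  0.25 ]
0.3 [ 0.207 -0.17   0.3  ] [ 0.266 -0.235  0.3  ] [0.69 0.42 0.3 ] top left [ 0.327 -0.059  0.3  ] [ 0.389 -0.085  0.3  ]
0.35 [ 0.137 -0.269  0.35 ] [ 0.18  -0.317  0.35 ] [0.492 0.165 0.35 ] top left [ 0.344 -0.046  0.35 ] [ 0.401 -0.07   0.35 ]
0.4 [ 0.066 -0.369  0.4  ] [ 0.094 -0.399  0.4  ] [ 0.294 -0.091  0.4  ] top left [ 0.362 -0.033  0.4  ] [ 0.414 -0.055  0.4  ]
pole [ 0.49001969 -0.17355549  0.02      ] [ 0.48301034 -0.17301091  0.45      ]
```

{"op": "step_arm", "data": {"moves": [{"dx":-36,"dy":-27},{"dx":-36,"dy":-27},{"dx":-36,"dy":-27},{"dx":-36,"dy":-27},{"dx":-36,"dy":-27},{"dx":-36,"dy":-27},{"dx":-36,"dy":-27},{"dx":-36,"dy":-27},{"dx":-36,"dy":-27},{"dx":-36,"dy":-27},{"dx":-36,"dy":-27},{"dx":-36,"dy":-27},{"rz":-8},{"rz":-8},{"rz":-8}]}}

```text
invalid input at $.moves[0]: expected keys rx, ry, rz, dx, dy, dz, gripper
```

Run:
```python
from h import *
o=r.get_obs();print(o["clock"],o["joints"].round(3),o["tcp_pos"],o["orientation"])
im=[r.grab_frame(n) for n in("scene","top")]
c=np.hstack([im[0],im[1]]);cv2.imwrite("pics/mid.png",cv2.resize(c,(800,300)))
```

```text
0.1 [-1.335  0.478  0.022  1.556 -0.012  1.109 -0.083] [0.22736373 0.63503175 0.25242826] [-5.37369003e-01 -3.09511196e+00  2.59654941e-03]
```

View pics/mid.png

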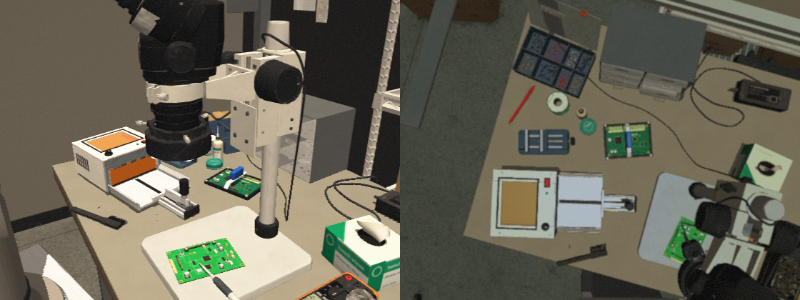

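The call was refused because every row needs all seven keys, so nothing has moved and the picture is unchanged. I'll resend it in full form.

{"op": "step_arm", "data": {"moves": [{"rx":0,"ry":0,"rz":0,"dx":-36,"dy":-27,"dz":0,"gripper":1},{"rx":0,"ry":0,"rz":0,"dx":-36,"dy":-27,"dz":0,"gripper":1},{"rx":0,"ry":0,"rz":0,"dx":-36,"dy":-27,"dz":0,"gripper":1},{"rx":0,"ry":0,"rz":0,"dx":-36,"dy":-27,"dz":0,"gripper":1},{"rx":0,"ry":0,"rz":0,"dx":-36,"dy":-27,"dz":0,"gripper":1},{"rx":0,"ry":0,"rz":0,"dx":-36,"dy":-27,"dz":0,"gripper":1},{"rx":0,"ry":0,"rz":0,"dx":-36,"dy":-27,"dz":0,"gripper":1},{"rx":0,"ry":0,"rz":0,"dx":-36,"dy":-27,"dz":0,"gripper":1},{"rx":0,"ry":0,"rz":0,"dx":-36,"dy":-27,"dz":0,"gripper":1},{"rx":0,"ry":0,"rz":0,"dx":-36,"dy":-27,"dz":0,"gripper":1},{"rx":0,"ry":0,"rz":0,"dx":-36,"dy":-27,"dz":0,"gripper":1},{"rx":0,"ry":0,"rz":0,"dx":-36,"dy":-27,"dz":0,"gripper":1},{"rx":0,"ry":0,"rz":-8,"dx":0,"dy":0,"dz":0,"gripper":1},{"rx":0,"ry":0,"rz":-8,"dx":0,"dy":0,"dz":0,"gripper":1},{"rx":0,"ry":0,"rz":-8,"dx":0,"dy":0,"dz":0,"gripper":1}]}}

```text
clock: 2.08
tcp_pos: [0.5249, 0.1847, 0.2531]
orientation: [0.125, -3.139, 0.0]
contact_force: [-0.2, 0.3, 0.6]
grip_width: 0.0854
gripper_force: 0.0
```

Run:
```python
from h import *
o=r.get_obs();print(o["clock"],o["joints"].round(3),o["tcp_pos"],o["orientation"])
im=[r.grab_frame(n) for n in("scene","top")]
c=np.hstack([im[0],im[1]]);cv2.imwrite("pics/mid2.png",cv2.resize(c,(800,300)))
```

```text
2.075 [-0.578  0.283  0.156  1.851 -0.051  1.012  1.249] [0.52492915 0.18467931 0.25311426] [ 1.24677104e-01 -3.13873725e+00  1.67879642e-04]
```

View pics/mid2.png

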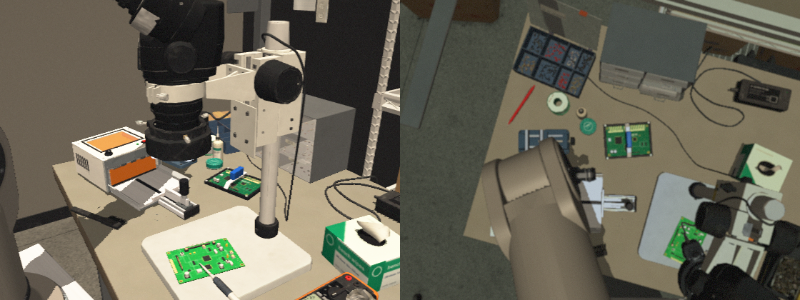

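The arm's forearm is on the left side of the top view and the microscope is still clear. I'll continue to above the carrier.

{"op": "step_arm", "data": {"moves": [{"rx":0,"ry":0,"rz":0,"dx":-14,"dy":-29,"dz":0,"gripper":1},{"rx":0,"ry":0,"rz":0,"dx":-14,"dy":-29,"dz":0,"gripper":1},{"rx":0,"ry":0,"rz":0,"dx":-14,"dy":-29,"dz":0,"gripper":1},{"rx":0,"ry":0,"rz":0,"dx":-14,"dy":-29,"dz":0,"gripper":1},{"rx":0,"ry":0,"rz":0,"dx":-14,"dy":-29,"dz":0,"gripper":1},{"rx":0,"ry":0,"rz":0,"dx":-14,"dy":-29,"dz":0,"gripper":1},{"rx":0,"ry":0,"rz":0,"dx":0,"dy":0,"dz":30,"gripper":1},{"rx":0,"ry":0,"rz":0,"dx":0,"dy":0,"dz":0,"gripper":1}]}}

```text
clock: 3.18
tcp_pos: [0.6202, 0.0175, 0.2211]
orientation: [0.113, -3.135, 0.001]
contact_force: [-0.2, 0.2, -0.1]
grip_width: 0.0857
gripper_force: 0.0
```

Run:
```python
from h import *
o=r.get_obs();print(o["clock"],o["joints"].round(3),o["tau"].round(2),o["tcp_pos"],o["orientation"],o["contact_force"])
c0=cam("wrist");w=r.grab_frame("wrist");cv2.imwrite("pics/w1.png",w)
t=r.grab_frame("top")
print("cam",-c0[1].T@c0[2])
cv2.imwrite("pics/w1b.png",cv2.resize(np.hstack([w,t]),(800,300)))
h=cv2.cvtColor(w,cv2.COLOR_BGR2HSV)
m=cv2.inRange(h,(105,120,60),(125,255,255))
for a,b in blobs(m,50)[:3]:print(a,b,[ray("wrist",q,.044,c0).round(4) for q in cv2.boxPoints(b)],ray("wrist",b[0],.044,c0))
print("knob/tip proj",proj("wrist",(.624,.018,.044),c0))
```

```text
3.175 [-0.3    0.426  0.228  1.734 -0.111  1.     1.612] [ 1.090e+00 -5.258e+01  4.670e+00 -2.611e+01  5.000e-02 -3.500e-01
  3.000e-02] [0.62023044 0.0175018  0.22111159] [ 1.13474773e-01 -3.13462095e+00  5.79937521e-04] [-0.24927124  0.20061779 -0.07360303]
cam [0.55463084 0.01171082 0.34329666]
697.0 ((281.5, 196.5), (51.0, 15.0), 90.0) [array([0.5976, 0.0089, 0.044 ]), array([0.5967, 0.022 , 0.044 ]), array([0.6431, 0.0256, 0.044 ]), array([0.6441, 0.012 , 0.044 ])] [0.61990362 0.01710579 0.044     ]
knob/tip proj [282.16599681 201.03261146]
```

View pics/w1b.png

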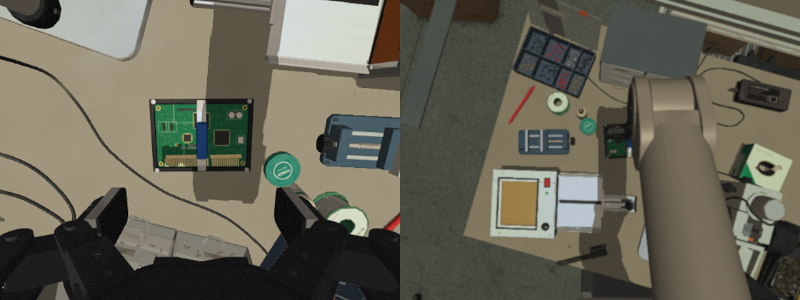

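The wrist view shows the carrier at half-scale (152–252, 100–170), nearly aligned with the tool, and the blue grip at (202,140). In the top view the forearm passes high near the microscope, and the torques are normal. Now I'll refine the carrier's yaw and centre.

Run:
```python
from h import *
w=cv2.imread("pics/w1.png");c0=cam("wrist");h=cv2.cvtColor(w,cv2.COLOR_BGR2HSV)
m=cv2.inRange(h,(105,120,60),(125,255,255));n,l,st,ce=cv2.connectedComponentsWithStats(m)
i=1+np.argmax(st[1:,4]);v,u=np.where(l==i)
vs=np.arange(v.min()+3,v.max()-2);mid=[u[v==k].mean() for k in vs];wd=[np.ptp(u[v==k])+1 for k in vs];f=np.polyfit(vs,mid,1);print("f",f,v.min(),v.max(),"width px",np.mean(wd))
g=[ray("wrist",(np.polyval(f,k),k),.044,c0) for k in(v.min(),v.max())];print(g,np.degrees(np.arctan2(*(g[0]-g[1])[1::-1])))
wm=cv2.inRange(h,(0,0,170),(180,50,255));
D=[]
for a,b in blobs(wm,3):
    if 200<b[0][0]<365 and 125<b[0][1]<250 and a<60:print(a,np.round(b[0],1),ray("wrist",b[0],.009,c0).round(4))
# tool lateral check: project TCP-axis point at z .044
from scipy.spatial.transform import Rotation as R
o=r.get_obs();T=R.from_rotvec(o["orientation"]).as_matrix();print(T.round(4))
```

```text
f [2.52852297e-03 2.81503145e+02] 171 222 width px 15.0
[array([0.59978328, 0.0167091 , 0.044     ]), array([0.64662995, 0.02033241, 0.044     ])] -175.57731757749895
23.0 [214.5 142. ] [ 0.5817 -0.0496  0.009 ]
18.0 [219.5 238. ] [ 0.6792 -0.0421  0.009 ]
[[-9.972e-01 -7.430e-02 -5.000e-04]
 [-7.430e-02  9.972e-01  2.000e-04]
 [ 5.000e-04  2.000e-04 -1.000e+00]]
```

{"op": "step_arm", "data": {"moves": [{"rx":0,"ry":0,"rz":0,"dx":-4,"dy":1,"dz":30,"gripper":1},{"rx":0,"ry":0,"rz":0,"dx":0,"dy":0,"dz":40,"gripper":1},{"rx":0,"ry":0,"rz":0,"dx":0,"dy":0,"dz":40,"gripper":1},{"rx":0,"ry":0,"rz":0,"dx":0,"dy":0,"dz":30,"gripper":1},{"rx":0,"ry":0,"rz":0,"dx":0,"dy":0,"dz":20,"gripper":1},{"rx":0,"ry":0,"rz":0,"dx":0,"dy":0,"dz":0,"gripper":1}]}}

```text
clock: 4.03
tcp_pos: [0.6254, 0.0193, 0.0628]
orientation: [0.118, -3.138, -0.0]
contact_force: [-0.2, 0.4, -0.3]
grip_width: 0.0853
gripper_force: 0.0
```

Run:
```python
from h import *
o=r.get_obs();print(o["clock"],o["joints"].round(3),o["tau"].round(2),o["tcp_pos"],o["orientation"],o["contact_force"])
c0=cam("wrist");w=r.grab_frame("wrist");cv2.imwrite("pics/w2.png",w)
h=cv2.cvtColor(w,cv2.COLOR_BGR2HSV)
m=cv2.inRange(h,(105,120,60),(125,255,255));n,l,st,ce=cv2.connectedComponentsWithStats(m)
i=1+np.argmax(st[1:,4]);v,u=np.where(l==i);print(st[i])
vs=np.arange(v.min()+3,v.max()-2);f=np.polyfit(vs,[u[v==k].mean() for k in vs],1)
print([ray("wrist",(np.polyval(f,k),k),.044,c0).round(4) for k in(v.min(),v.max())])
```

```text
4.025 [-0.263  0.631  0.181  1.822 -0.164  0.705  1.655] [-1.000e-02 -5.816e+01  4.670e+00 -1.965e+01 -3.000e-02 -1.900e-01
  2.000e-02] [0.62540831 0.01934411 0.06282312] [ 1.18187798e-01 -3.13798220e+00 -3.79714427e-05] [-0.21626588  0.42126326 -0.34364601]
[ 263  207   33  103 3120]
[array([0.5952, 0.0152, 0.044 ]), array([0.6435, 0.0189, 0.044 ])]
```

{"op": "step_arm", "data": {"moves": [{"rx":0,"ry":0,"rz":0,"dx":2,"dy":-1,"dz":10,"gripper":1},{"rx":0,"ry":0,"rz":0,"dx":0,"dy":0,"dz":8,"gripper":1},{"rx":0,"ry":0,"rz":0,"dx":0,"dy":0,"dz":0,"gripper":-1},{"rx":0,"ry":0,"rz":0,"dx":0,"dy":0,"dz":0,"gripper":-1},{"rx":0,"ry":0,"rz":0,"dx":0,"dy":0,"dz":0,"gripper":-1},{"rx":0,"ry":0,"rz":0,"dx":0,"dy":0,"dz":0,"gripper":-1},{"rx":0,"ry":0,"rz":0,"dx":0,"dy":0,"dz":0,"gripper":-1},{"rx":0,"ry":0,"rz":0,"dx":0,"dy":0,"dz":0,"gripper":-1}], "grip_force": 60}}

```text
clock: 5.08
tcp_pos: [0.6241, 0.0179, 0.0457]
orientation: [-0.118, 3.139, 0.0]
contact_force: [-1.8, 0.3, 4.9]
grip_width: 0.0127
gripper_force: 60.6
```

{"op": "step_arm", "data": {"moves": [{"rx":0,"ry":0,"rz":0,"dx":0,"dy":0,"dz":-5,"gripper":-1},{"rx":0,"ry":0,"rz":0,"dx":0,"dy":0,"dz":-10,"gripper":-1},{"rx":0,"ry":0,"rz":0,"dx":0,"dy":0,"dz":-20,"gripper":-1},{"rx":0,"ry":0,"rz":0,"dx":0,"dy":0,"dz":-25,"gripper":-1},{"rx":0,"ry":0,"rz":0,"dx":0,"dy":0,"dz":-25,"gripper":-1},{"rx":0,"ry":0,"rz":0,"dx":0,"dy":0,"dz":-25,"gripper":-1},{"rx":0,"ry":0,"rz":0,"dx":0,"dy":0,"dz":-15,"gripper":-1},{"rx":0,"ry":0,"rz":0,"dx":0,"dy":0,"dz":0,"gripper":-1}]}}

```text
clock: 6.08
tcp_pos: [0.6246, 0.0178, 0.1719]
orientation: [-0.118, 3.137, 0.001]
contact_force: [0.3, 0.5, -5.3]
grip_width: 0.0127
gripper_force: 59.6
```

Run:
```python
from h import *
o=r.get_obs();print(o["clock"],o["joints"].round(3),o["tau"].round(2),o["tcp_pos"],o["orientation"],o["contact_force"],o["moment"],o["grip_width"])
c0=cam("wrist");w=r.grab_frame("wrist");s=r.grab_frame("scene");cv2.imwrite("pics/w3.png",w);cv2.imwrite("pics/s3.png",s)
cv2.imwrite("pics/w3b.png",cv2.resize(np.hstack([w,s]),(800,300)))
```

```text
6.075 [-0.29   0.483  0.218  1.77  -0.129  0.899  1.629] [-3.00e-02 -5.87e+01  4.72e+00 -2.63e+01  4.00e-02  1.90e-01 -2.00e-02] [0.6245891  0.01778418 0.1719136 ] [-1.17634920e-01  3.13656817e+00  5.08812338e-04] [ 0.27362672  0.45277142 -5.26487089] [-0.03730568  0.02569062 -0.02008405] 0.012651163859962053
```

View pics/w3b.png

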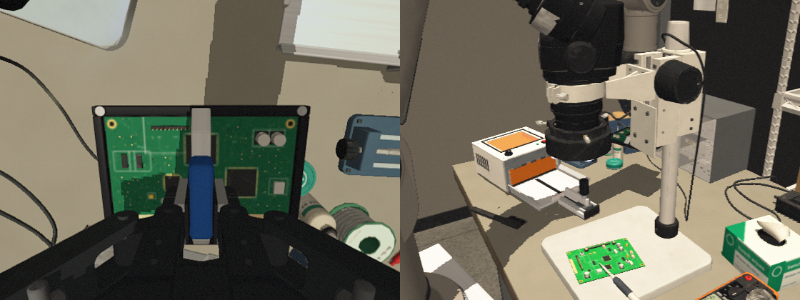

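The carrier is lifted and level. The wrist view shows the grip held between the fingers, with the board untouched. Next I'll turn it by about 95.6° and carry it over the tray.

{"op": "step_arm", "data": {"moves": [{"rx":0,"ry":0,"rz":5,"dx":0,"dy":0,"dz":0,"gripper":-1},{"rx":0,"ry":0,"rz":10,"dx":0,"dy":0,"dz":0,"gripper":-1},{"rx":0,"ry":0,"rz":10,"dx":0,"dy":0,"dz":0,"gripper":-1},{"rx":0,"ry":0,"rz":10,"dx":0,"dy":0,"dz":0,"gripper":-1},{"rx":0,"ry":0,"rz":10,"dx":0,"dy":0,"dz":0,"gripper":-1},{"rx":0,"ry":0,"rz":10,"dx":0,"dy":0,"dz":0,"gripper":-1},{"rx":0,"ry":0,"rz":10,"dx":0,"dy":0,"dz":0,"gripper":-1},{"rx":0,"ry":0,"rz":10,"dx":0,"dy":0,"dz":0,"gripper":-1},{"rx":0,"ry":0,"rz":10,"dx":0,"dy":0,"dz":0,"gripper":-1},{"rx":0,"ry":0,"rz":10,"dx":0,"dy":0,"dz":0,"gripper":-1},{"rx":0,"ry":0,"rz":0.7,"dx":8,"dy":-11,"dz":0,"gripper":-1},{"rx":0,"ry":0,"rz":0,"dx":16,"dy":-23,"dz":0,"gripper":-1},{"rx":0,"ry":0,"rz":0,"dx":16,"dy":-23,"dz":0,"gripper":-1},{"rx":0,"ry":0,"rz":0,"dx":16,"dy":-23,"dz":0,"gripper":-1},{"rx":0,"ry":0,"rz":0,"dx":16,"dy":-23,"dz":0,"gripper":-1},{"rx":0,"ry":0,"rz":0,"dx":16,"dy":-23,"dz":0,"gripper":-1},{"rx":0,"ry":0,"rz":0,"dx":16,"dy":-23,"dz":0,"gripper":-1},{"rx":0,"ry":0,"rz":0,"dx":16,"dy":-23,"dz":0,"gripper":-1},{"rx":0,"ry":0,"rz":0,"dx":8,"dy":-12,"dz":0,"gripper":-1},{"rx":0,"ry":0,"rz":0,"dx":0,"dy":0,"dz":0,"gripper":-1}]}}

```text
clock: 8.68
tcp_pos: [0.442, 0.1507, 0.1702]
orientation: [-2.244, -2.198, 0.0]
contact_force: [0.7, 0.6, -3.8]
grip_width: 0.0128
gripper_force: 59.5
```

Run:
```python
from h import *
from scipy.spatial.transform import Rotation as R
o=r.get_obs();print(o["clock"],o["joints"].round(3),o["tau"].round(2),o["tcp_pos"],o["contact_force"],o["moment"],o["grip_width"])
print(R.from_rotvec(o["orientation"]).as_matrix().round(4))
c0=cam("wrist");w=r.grab_frame("wrist");t=r.grab_frame("top");cv2.imwrite("pics/w4.png",w);cv2.imwrite("pics/t4.png",t)
np.savez("c4.npz",K=c0[0],R=c0[1],t=c0[2])
cv2.imwrite("pics/w4b.png",cv2.resize(w,(784,588),interpolation=cv2.INTER_CUBIC))
```

```text
8.675 [-1.042  0.291  0.689  2.154 -0.264  0.778 -0.205] [-9.800e-01 -3.410e+01  5.200e+00 -2.188e+01 -2.000e-02  1.200e-01
 -1.900e-01] [0.44202597 0.15070201 0.17018198] [ 0.74382803  0.61549665 -3.84407008] [ 0.00354627 -0.00600672  0.03508914] 0.012806043824232949
[[ 2.100e-02  9.998e-01 -6.000e-04]
 [ 9.998e-01 -2.100e-02  4.000e-04]
 [ 3.000e-04 -6.000e-04 -1.000e+00]]
```

View pics/w4b.png

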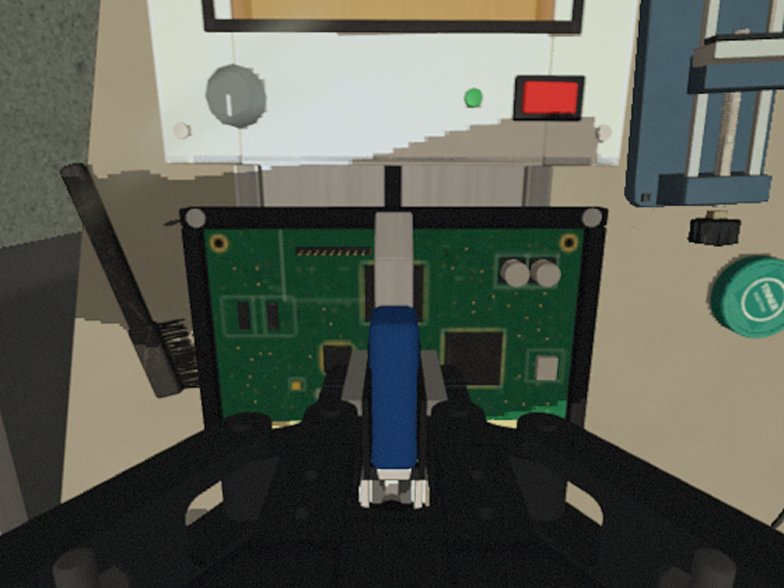

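The 1.4×-scaled wrist view shows:
- the lid's front edge from (166,162) to (620,166)
- the rails' inner edges at u≈262 and 526, with outer lips at 236 and 551
- the tray slot at u 385–400
- the carrier's corner dots at (196,217) and (592,216)

Now I'll compute the offsets.

Run:
```python
from h import *
d=np.load("c4.npz");c=(d["K"],d["R"],d["t"])
f=lambda u,v,z:ray("w",(u/1.4,v/1.4),z,c).round(4)
print("lid front",f(166,162,.098),f(620,166,.098))
print("slot",f(392.5,185,.014))
print("rail inner @.014",f(262,185,.014),f(526,185,.014),"@.022",f(262,185,.022),f(526,185,.022))
print("lip outer @.031",f(236,185,.031),f(551,185,.031))
zr=.1702-.0457+.009
print("dots",f(196,217,zr),f(592,216,zr),"mid",(f(196,217,zr)+f(592,216,zr))/2, "rim near edge",f(392,208,zr))
w=cv2.imread("pics/w4.png");g=cv2.cvtColor(w,cv2.COLOR_BGR2GRAY)
for v in(124,132,140):
    row=g[v-1:v+2].mean(0);print(v,[int(x) for x in row[160:195]],[int(x) for x in row[268:292]],[int(x) for x in row[368:400]])
```

```text
lid front [0.3538 0.2188 0.098 ] [0.5307 0.2136 0.098 ]
slot [0.4415 0.2053 0.014 ]
rail inner @.014 [0.3678 0.2068 0.014 ] [0.5168 0.2037 0.014 ] @.022 [0.37   0.2071 0.022 ] [0.5147 0.204  0.022 ]
lip outer @.031 [0.3586 0.2076 0.031 ] [0.5255 0.2041 0.031 ]
dots [0.3774 0.2006 0.1335] [0.507  0.1982 0.1335] mid [0.4422 0.1994 0.1335] rim near edge [0.4417 0.2022 0.1335]
124 [88, 88, 89, 87, 88, 85, 91, 111, 121, 109, 102, 101, 103, 103, 102, 102, 99, 95, 95, 91, 91, 92, 101, 109, 89, 59, 72, 110, 140, 139, 137, 137, 136, 137, 139] [143, 142, 141, 140, 141, 136, 94, 22, 19, 24, 25, 20, 20, 23, 23, 24, 22, 16, 60, 120, 142, 142, 143, 143] [134, 135, 135, 135, 135, 127, 92, 59, 74, 101, 109, 96, 93, 95, 96, 97, 99, 98, 95, 96, 95, 95, 94, 96, 101, 106, 122, 145, 150, 149, 149, 150]
132 [86, 86, 86, 84, 86, 85, 86, 91, 104, 106, 96, 94, 96, 97, 99, 97, 97, 94, 94, 94, 93, 92, 97, 108, 104, 73, 58, 89, 129, 141, 139, 137, 135, 136, 137] [142, 143, 141, 140, 141, 135, 92, 23, 20, 19, 19, 22, 23, 19, 20, 23, 19, 19, 65, 120, 140, 142, 142, 143] [135, 134, 134, 135, 130, 108, 64, 65, 88, 108, 100, 92, 95, 94, 97, 97, 99, 96, 96, 96, 94, 95, 96, 102, 105, 114, 144, 152, 150, 150, 151, 149]
140 [86, 86, 88, 86, 86, 86, 85, 87, 95, 108, 103, 95, 94, 96, 97, 98, 97, 96, 94, 92, 94, 93, 92, 100, 110, 90, 61, 69, 109, 139, 139, 137, 136, 137, 137] [142, 142, 141, 138, 140, 136, 93, 24, 21, 24, 23, 21, 23, 21, 21, 21, 17, 24, 68, 120, 141, 142, 142, 142] [135, 133, 134, 134, 120, 81, 61, 79, 103, 107, 96, 93, 96, 96, 98, 97, 98, 96, 96, 96, 96, 95, 100, 103, 112, 135, 150, 151, 151, 151, 151, 152]
```

{"op": "step_arm", "data": {"moves": [{"rx":0,"ry":0,"rz":0.2,"dx":1,"dy":0,"dz":10,"gripper":-1},{"rx":0,"ry":0,"rz":0,"dx":0,"dy":0,"dz":25,"gripper":-1},{"rx":0,"ry":0,"rz":0,"dx":0,"dy":0,"dz":25,"gripper":-1},{"rx":0,"ry":0,"rz":0,"dx":0,"dy":0,"dz":20,"gripper":-1},{"rx":0,"ry":0,"rz":0,"dx":0,"dy":0,"dz":10,"gripper":-1},{"rx":0,"ry":0,"rz":0,"dx":0,"dy":0,"dz":0,"gripper":-1}]}}

```text
clock: 9.52
tcp_pos: [0.4429, 0.1505, 0.0796]
orientation: [2.253, 2.189, -0.002]
contact_force: [0.1, 0.2, -3.7]
grip_width: 0.013
gripper_force: 59.4
```

Run:
```python
from h import *
from scipy.spatial.transform import Rotation as R
o=r.get_obs();print(o["clock"],o["joints"].round(3),o["tcp_pos"],o["contact_force"],o["moment"],o["grip_width"])
print(R.from_rotvec(o["orientation"]).as_matrix().round(4))
c0=cam("wrist");w=r.grab_frame("wrist");cv2.imwrite("pics/w5.png",w)
np.savez("c5.npz",K=c0[0],R=c0[1],t=c0[2])
cv2.imwrite("pics/w5b.png",cv2.resize(w[60:300],(784,336),interpolation=cv2.INTER_CUBIC))
```

```text
9.525 [-0.914  0.462  0.558  2.206 -0.442  0.583 -0.056] [0.44290602 0.15048293 0.07964576] [ 0.08968524  0.24719621 -3.68271321] [-0.0593698  -0.0226971  -0.00671735] 0.012998816754798253
[[ 0.0287  0.9996 -0.0011]
 [ 0.9996 -0.0287 -0.0011]
 [-0.0011 -0.001  -1.    ]]
```

View pics/w5b.png

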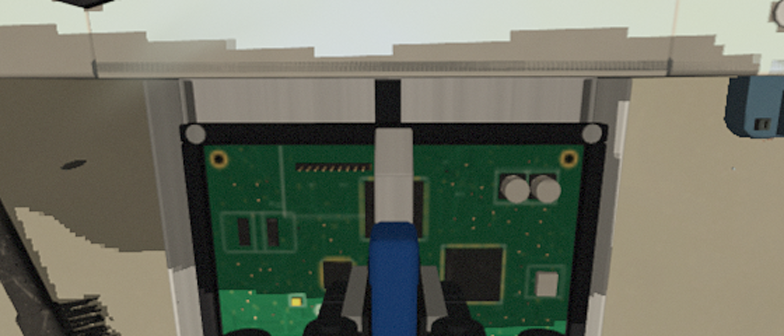

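The wrist view (cropped, 1.4×) shows the rails' inner edges at u≈192 and 583, the slot centre at 388 and the carrier dots at 196 and 592. The carrier sits about 2 mm toward image right. I'll compute the correction.

Run:
```python
from h import *
d=np.load("c5.npz");c=(d["K"],d["R"],d["t"])
w=cv2.imread("pics/w5.png");g=cv2.cvtColor(w,cv2.COLOR_BGR2GRAY).astype(float)
for v in(121,128,135,142):
    row=g[v-1:v+2].mean(0);
    s=np.where(row[255:300]<70)[0]+255;cs=(s.min()+s.max())/2
    print(v,"slot",s.min(),s.max(),ray("w",(cs,v),.014,c).round(4),[int(x) for x in row[118:146]],[int(x) for x in row[408:440]])
h=cv2.cvtColor(w,cv2.COLOR_BGR2HSV);zr=.0796-.0457+.009
P=[]
for q in((196,134),(592,134)):
    u,v=int(q[0]/1.4),int(q[1]/1.4+60);sub=g[v-9:v+10,u-9:u+10];m=sub>110
    vv,uu=np.where(m);P.append(ray("w",(u-9+uu.mean(),v-9+vv.mean()),zr,c))
P=np.array(P);print(P.round(4),P.mean(0).round(4),"carrier skew deg",np.degrees(np.arctan2(-(P[1]-P[0])[1],(P[1]-P[0])[0])))
print("lid bottom edge",[ray("w",(u/1.4,60+76/1.4),.098,c).round(4) for u in(150,600)])
```

```text
121 slot 268 285 [0.4413 0.2139 0.014 ] [99, 98, 97, 98, 97, 97, 94, 94, 90, 89, 110, 113, 104, 87, 62, 63, 64, 61, 60, 88, 131, 139, 137, 136, 137, 136, 135, 135] [133, 134, 133, 133, 132, 133, 132, 127, 99, 59, 61, 63, 63, 68, 90, 105, 113, 104, 85, 94, 93, 95, 94, 96, 98, 97, 98, 97, 97, 96, 96, 96]
128 slot 268 285 [0.4412 0.2104 0.014 ] [97, 96, 93, 93, 95, 95, 94, 93, 94, 87, 88, 113, 111, 99, 80, 58, 63, 64, 62, 59, 98, 139, 138, 138, 135, 136, 136, 134] [133, 133, 133, 133, 132, 133, 130, 111, 65, 63, 62, 62, 64, 83, 102, 111, 106, 90, 91, 95, 95, 94, 98, 96, 97, 98, 99, 97, 96, 97, 95, 95]
135 slot 268 285 [0.4411 0.2067 0.014 ] [98, 96, 96, 94, 95, 95, 94, 93, 92, 92, 89, 90, 115, 110, 96, 73, 58, 63, 61, 60, 68, 110, 140, 139, 137, 135, 135, 134] [134, 133, 133, 133, 133, 132, 121, 78, 58, 62, 62, 63, 75, 99, 108, 110, 96, 87, 94, 94, 95, 94, 96, 96, 99, 98, 97, 96, 96, 96, 95, 94]
142 slot 268 285 [0.441 0.203 0.014] [97, 96, 94, 96, 95, 95, 94, 93, 95, 92, 92, 90, 95, 115, 108, 93, 69, 60, 61, 62, 59, 77, 117, 140, 139, 136, 135, 137] [133, 134, 132, 132, 133, 127, 96, 58, 63, 64, 62, 69, 92, 106, 112, 100, 85, 95, 93, 94, 95, 97, 97, 99, 97, 97, 96, 96, 96, 96, 94, 94]
[[0.3793 0.2016 0.0429]
 [0.5086 0.1972 0.0429]] [0.4439 0.1994 0.0429] carrier skew deg 1.954214915329768
lid bottom edge [array([0.3935, 0.2177, 0.098 ]), array([0.4867, 0.215 , 0.098 ])]
```

{"op": "step_arm", "data": {"moves": [{"rx":0,"ry":0,"rz":-0.3,"dx":1,"dy":-3,"dz":0,"gripper":-1},{"rx":0,"ry":0,"rz":0,"dx":0,"dy":0,"dz":5,"gripper":-1},{"rx":0,"ry":0,"rz":0,"dx":0,"dy":0,"dz":0,"gripper":-1}]}}

```text
clock: 9.95
tcp_pos: [0.4398, 0.1524, 0.0753]
orientation: [-2.246, -2.196, -0.0]
contact_force: [0.4, 0.0, -3.8]
grip_width: 0.0127
gripper_force: 59.5
```

```bash
cat > chk.py <<'E'
from h import *
o=r.get_obs();print(o["clock"],o["tcp_pos"],o["orientation"],o["contact_force"],o["moment"])
c=cam("wrist");w=r.grab_frame("wrist");cv2.imwrite("pics/chk%d.png"%(o["clock"]*1000),w);g=cv2.cvtColor(w,cv2.COLOR_BGR2GRAY).astype(float)
for v in(124,132,138):
    row=g[v-1:v+2].mean(0);s=np.where(row[255:300]<70)[0]+255;print(v,s.min(),s.max(),ray("w",(s.mean(),v),.014,c).round(4))
zr=o["tcp_pos"][2]-.0457+.009;P=[]
for u,v in((140,156),(423,156)):
    sub=g[v-9:v+10,u-9:u+10];vv,uu=np.where(sub>110);P.append(ray("w",(u-9+uu.mean(),v-9+vv.mean()),zr,c))
P=np.array(P);print(P.round(4),P.mean(0).round(4),np.degrees(np.arctan2(-(P[1]-P[0])[1],(P[1]-P[0])[0])))
E
python3 chk.py
```

```text
9.95 [0.43980006 0.15236468 0.07526077] [-2.24593966e+00 -2.19635974e+00 -1.26910032e-04] [ 0.42621921  0.03149916 -3.84554372] [-0.01983599  0.00473876 -0.02664469]
124 274 292 [0.4412 0.2143 0.014 ]
132 274 292 [0.4411 0.2103 0.014 ]
138 274 292 [0.4411 0.2072 0.014 ]
[[0.3758 0.2021 0.0386]
 [0.5057 0.1994 0.0386]] [0.4407 0.2008 0.0386] 1.2123887982473833
```

{"op": "step_arm", "data": {"moves": [{"rx":0,"ry":0,"rz":0,"dx":0,"dy":0,"dz":5,"gripper":-1},{"rx":0,"ry":0,"rz":0,"dx":0,"dy":0,"dz":5,"gripper":-1},{"rx":0,"ry":0,"rz":0,"dx":0,"dy":0,"dz":4,"gripper":-1},{"rx":0,"ry":0,"rz":0,"dx":0,"dy":0,"dz":0,"gripper":-1}]}}

```text
clock: 10.5
tcp_pos: [0.4397, 0.152, 0.0609]
orientation: [-2.246, -2.196, 0.001]
contact_force: [0.1, 0.4, -3.0]
grip_width: 0.0129
gripper_force: 59.5
```

```bash
python3 chk.py
```

```text
10.5 [0.43973846 0.15204113 0.0609173 ] [-2.24644430e+00 -2.19589493e+00  1.20100606e-03] [ 0.07437699  0.40084303 -3.04585846] [-0.02460297 -0.0083962  -0.00325766]
124 274 293 [0.4413 0.2141 0.014 ]
132 274 293 [0.4412 0.2104 0.014 ]
138 274 293 [0.4412 0.2076 0.014 ]
[[0.3755 0.202  0.0242]
 [0.5058 0.1992 0.0242]] [0.4406 0.2006 0.0242] 1.2379779049632338
```

{"op": "step_arm", "data": {"moves": [{"rx":0,"ry":0,"rz":0,"dx":0,"dy":0.5,"dz":1.2,"gripper":-1},{"rx":0,"ry":0,"rz":0,"dx":0,"dy":0,"dz":0,"gripper":-1}]}}

```text
clock: 10.8
tcp_pos: [0.4405, 0.1522, 0.0601]
orientation: [2.246, 2.196, 0.0]
contact_force: [-0.3, 0.1, -3.5]
grip_width: 0.0128
gripper_force: 59.5
```

{"op": "step_arm", "data": {"moves": [{"rx":0,"ry":0,"rz":0,"dx":0,"dy":0,"dz":1,"gripper":-1},{"rx":0,"ry":0,"rz":0,"dx":0,"dy":0,"dz":0.5,"gripper":-1},{"rx":0,"ry":0,"rz":0,"dx":0,"dy":0,"dz":0,"gripper":-1}]}}

```text
clock: 11.18
tcp_pos: [0.4406, 0.1523, 0.0596]
orientation: [-2.246, -2.195, -0.001]
contact_force: [-4.4, -0.1, 15.1]
grip_width: 0.0129
gripper_force: 62.0
```

{"op": "step_arm", "data": {"moves": [{"rx":0,"ry":0,"rz":0,"dx":0,"dy":0,"dz":-0.8,"gripper":-1},{"rx":0,"ry":0,"rz":0,"dx":0,"dy":0,"dz":0,"gripper":0},{"rx":0,"ry":0,"rz":0,"dx":0,"dy":0,"dz":0,"gripper":0.3},{"rx":0,"ry":0,"rz":0,"dx":0,"dy":0,"dz":0,"gripper":0.3},{"rx":0,"ry":0,"rz":0,"dx":0,"dy":0,"dz":-10,"gripper":0.3},{"rx":0,"ry":0,"rz":0,"dx":0,"dy":0,"dz":-30,"gripper":0.3},{"rx":0,"ry":0,"rz":0,"dx":0,"dy":0,"dz":-45,"gripper":0.3},{"rx":0,"ry":0,"rz":0,"dx":0,"dy":0,"dz":-45,"gripper":0.3},{"rx":0,"ry":0,"rz":0,"dx":0,"dy":0,"dz":0,"gripper":0.3}]}}

```text
clock: 12.3
tcp_pos: [0.4424, 0.1529, 0.1927]
orientation: [2.246, 2.195, 0.011]
contact_force: [-0.7, 0.6, -0.0]
grip_width: 0.0552
gripper_force: 0.0
```

Run:
```python
from h import *
o=r.get_obs();print(o["clock"],o["joints"].round(3),o["tcp_pos"],o["orientation"],o["contact_force"])
w=r.grab_frame("wrist");t=r.grab_frame("scene")
cv2.imwrite("pics/w6b.png",np.hstack([cv2.resize(w,(400,300)),cv2.resize(t[130:330,60:327],(400,300),interpolation=cv2.INTER_CUBIC)]))
```

```text
12.3 [-1.092  0.252  0.735  2.137 -0.233  0.823 -0.237] [0.44243152 0.15291869 0.19272634] [2.2464316  2.1954821  0.01065944] [-0.71094658  0.64900288 -0.0395027 ]
```

View pics/w6b.png

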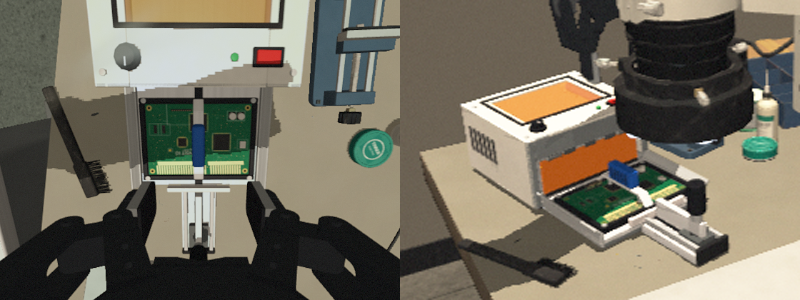

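The carrier lies flat between the rails, with its rear edge just ahead of the pusher head. That was one picture more than the 10 allowed, so I won't view any more and will work from measured numbers. Next I'll go over the knob.

{"op": "step_arm", "data": {"moves": [{"rx":0,"ry":0,"rz":0,"dx":-10,"dy":0,"dz":0,"gripper":0.3},{"rx":0,"ry":0,"rz":0,"dx":-19,"dy":0,"dz":0,"gripper":0.3},{"rx":0,"ry":0,"rz":0,"dx":-19,"dy":0,"dz":0,"gripper":0.3},{"rx":0,"ry":0,"rz":0,"dx":-19,"dy":0,"dz":0,"gripper":0.3},{"rx":0,"ry":0,"rz":0,"dx":-19,"dy":0,"dz":0,"gripper":0.3},{"rx":0,"ry":0,"rz":0,"dx":-19,"dy":0,"dz":0,"gripper":0.3},{"rx":0,"ry":0,"rz":0,"dx":-19,"dy":-1,"dz":0,"gripper":0.3},{"rx":0,"ry":0,"rz":0,"dx":-10,"dy":0,"dz":0,"gripper":0.3},{"rx":0,"ry":0,"rz":0,"dx":0,"dy":0,"dz":0,"gripper":0.3}]}}

```text
clock: 13.52
tcp_pos: [0.4363, 0.0174, 0.1894]
orientation: [-2.248, -2.194, -0.0]
contact_force: [0.2, 0.7, 0.2]
grip_width: 0.0557
gripper_force: 0.0
```

Run:
```python
from h import *
o=r.get_obs();print(o["clock"],o["joints"].round(3),o["tau"].round(2),o["tcp_pos"],o["orientation"],o["contact_force"])
c=cam("wrist");w=r.grab_frame("wrist");cv2.imwrite("pics/w7.png",w);np.savez("c7.npz",K=c[0],R=c[1],t=c[2])
print("pred knob px",proj("w",(.4385,.018,.086),c),proj("w",(.4385,.018,.05),c),"head edge",proj("w",(.441,.092,.027),c))
g=cv2.cvtColor(w,cv2.COLOR_BGR2GRAY);u,v=proj("w",(.4385,.018,.086),c).astype(int)
print(cv2.resize(g[max(v-60,0):v+60,u-70:u+70],(35,30),interpolation=cv2.INTER_AREA))
```

```text
13.525 [-0.882  0.205  0.801  2.204 -0.204  0.804  0.026] [  0.75 -25.78   4.59 -22.     0.09   0.     0.14] [0.43631149 0.01738047 0.18938655] [-2.24840803e+00 -2.19392983e+00 -8.41393940e-05] [0.16058411 0.7485481  0.19790267]
pred knob px [285.65843026 215.87452024] [285.09153671 203.38137346] head edge [285.88474776 105.74515105]
[[100 101 101 ...  99  98  98]
 [100 101 100 ...  98  98  98]
 [101 100 100 ...  99  99  98]
 ...
 [ 96 204 204 ... 113  16  19]
 [ 64 206 204 ... 102  18  18]
 [ 53 208 206 ...  90  18  18]]
```

Run:
```python
from h import *
d=np.load("c7.npz");c=(d["K"],d["R"],d["t"])
w=cv2.imread("pics/w7.png");g=cv2.cvtColor(w,cv2.COLOR_BGR2GRAY)
m=(g[150:290,215:360]<70).astype(np.uint8)
for a,b in blobs(m,40)[:5]:print(a,np.round(b[0],1)+[215,150],np.round(b[1],1))
S=cv2.resize(g[170:270,235:340],(35,25),interpolation=cv2.INTER_AREA)
for k,row in enumerate(S):print(170+k*4,' '.join('%3d'%x for x in row))
```

```text
1348.0 [281.1 201.2] [55.7 50.1]
416.0 [352.  271.5] [35. 14.]
57.5 [216.5 271.5] [ 3. 35.]
170 103 101 100  99  99 100  98 142 126 124 145 139 137 131 137 157 159 127 140 138 143 137 129 129 127  98  99  98  99  99  98  98  99  99  98
174  99 100 100 100 100  99  98 141 128 122 126  58  60  60 138 156 158 115  59  60  71 132 129 132 127  99  99  98  99  99  98  99  99  98  99
178 100 100  99 100 100 100  98 141 127 123 125  60  63  63 138 156 158 116  62  63  73 132 129 130 127  98  99  98  98  99  98  98  98  99  98
182 124 123 107  98  99  97  96 141 125 124 126  60  64  62 138 156 158 115  62  63  73 132 129 130 128  99  98  99  98  99  99  99  99  99  98
186 170 169 164 158 138 156 164 150 125 123 126  60  64  62 137 156 159 115  62  63  72 130 129 132 128  98  99  99  99  98  99  98  98  99  99
190 168 169 168 168 168 168 167 210 126 124 125  61  64  54  83  68  73  72  54  63  74 130 130 131 126  98  98  99  99  99  98  98  99  99  99
194 168 168 168 168 168 168 166 218 128 124 133  58  39  16  15  16  16  15  19  43  76 135 129 131 122  98  98  98  99  99  99  98  99  99  99

[... 1891 characters left out ...]
 146 162 165 169 168 167 168 167 168 167 168 168 168 168 168 169 169 169 169 169 169 168 169 168 168 168 169 169 170 169 169
254 112 108 107 108 106 106 109 114 128 135 146 160 164 168 168 167 168 168 168 168 169 169 169 169 169 169 168 168 168 168 168 169 170 170 170
258 193 181 164 145 131 118 112 109 109 108 107 106 108 114 128 141 146 161 167 169 169 169 169 169 169 169 168 168 168 169 169 169 169 170 169
262 205 205 204 204 202 200 188 171 158 142 133 122 114 110 108 108 107 107 112 115 129 142 147 162 168 170 169 169 169 169 169 170 170 169 169
266 204 204 202 203 203 203 204 204 204 204 203 202 192 178 160 141 129 119 114 110 109 108 107 105 111 114 128 141 147 161 169 172 170 170 169
```

The knob's top face is centred at about (282.5, 213.5) in the wrist image, which puts it at (0.436, 0.020). I'll descend and pinch it.

{"op": "step_arm", "data": {"moves": [{"rx":0,"ry":0,"rz":0,"dx":2,"dy":0,"dz":20,"gripper":0.3},{"rx":0,"ry":0,"rz":0,"dx":0,"dy":0,"dz":30,"gripper":0.3},{"rx":0,"ry":0,"rz":0,"dx":0,"dy":0,"dz":30,"gripper":0.3},{"rx":0,"ry":0,"rz":0,"dx":0,"dy":0,"dz":20,"gripper":0.3},{"rx":0,"ry":0,"rz":0,"dx":0,"dy":0,"dz":12,"gripper":0.3},{"rx":0,"ry":0,"rz":0,"dx":0,"dy":0,"dz":0,"gripper":0.3}]}}

```text
clock: 14.32
tcp_pos: [0.4362, 0.0205, 0.077]
orientation: [-2.246, -2.196, 0.002]
contact_force: [1.0, -0.3, -0.6]
grip_width: 0.0556
gripper_force: 0.0
```

Run:
```python
from h import *
o=r.get_obs();print(o["clock"],o["joints"].round(3),o["tau"].round(2),o["tcp_pos"],o["orientation"],o["contact_force"])
c=cam("wrist");w=r.grab_frame("wrist");cv2.imwrite("pics/w8.png",w)
g=cv2.cvtColor(w,cv2.COLOR_BGR2GRAY)
print(proj("w",(.4362,.0197,.086),c),proj("w",(.4472,.0197,.086),c))
S=cv2.resize(g[180:330,180:390],(35,25),interpolation=cv2.INTER_AREA)
for k,row in enumerate(S):print(180+k*6,' '.join('%3d'%x for x in row))
```

```text
14.325 [-0.69   0.439  0.61   2.278 -0.484  0.55   0.273] [  0.17 -35.72   6.38 -14.28  -0.15  -0.13   0.14] [0.43623857 0.02048464 0.07696884] [-2.24551192e+00 -2.19624499e+00  1.68974735e-03] [ 0.95106941 -0.3422576  -0.568925  ]
[283.53132734 303.10131299] [313.54048808 302.51872681]
180 186 185 152 123 113 113 113 113 113 113 147 141 138 172 172 153 167 173 160 174 172 173 131 148 128 112 112 111 111 111 111 111 111 111 111
186 186 187 171 139 112 113 113 113 113 113 145 141 138 172 171 152 167 172 161 174 172 172 131 148 125 111 111 111 111 111 111 110 110 110 110
192 186 186 135 113 113 113 113 113 113 113 143 140 137 171 171 153 167 173 160 174 172 171 132 149 123 111 112 112 111 111 111 111 111 110 111
198 186 186 140 113 113 113 113 142 131 113 142 141 137 171 171 153 167 173 160 173 172 169 134 150 121 112 112 111 111 111 111 111 111 111 111
204 186 186 147 113 115 119 112 112 112 112 141 141 137 171 171 153 167 172 161 174 172 166 135 151 119 111 111 112 111 111 111 111 110 111 111
210 186 186 152 123 126 112 112 112 112 112 140 142 137 104  68  71 166 172 143  69  70 135 
[... 2087 characters left out ...]
  21  21 159 185 185 185 185 185 121  27  28  27  28  28  28  28  27  26 152 185 186 185 185 139  22  21  21  47  90  30  30
306  30  28  37  21  23  53 184 184 184 185 185 184 141  27  28  28  27  27  28  27  28  28 165 186 185 185 185 182  34  22  23  38  28  30  30
312  30  29  37  22  21 110 184 184 184 184 184 184 181  37  28  27  28  27  28  28  27  62 185 185 184 185 184 184  91  22  24  36  29  30  30
318  28  28  32  23  23 113 138 153 166 181 184 184 183 108  27  28  28  28  27  27  29 135 185 185 184 184 184 184 147  22  24  30  29  28  29
324  30  29  31  24  46 119 118 118 118 120 130 143 159 171 118  29  27  27  27  35 139 185 185 185 184 184 184 184 184  41  24  30  29  30  30
```

{"op": "step_arm", "data": {"moves": [{"rx":0,"ry":0,"rz":0,"dx":0,"dy":0,"dz":0,"gripper":-1},{"rx":0,"ry":0,"rz":0,"dx":0,"dy":0,"dz":0,"gripper":-1},{"rx":0,"ry":0,"rz":0,"dx":0,"dy":0,"dz":0,"gripper":-1},{"rx":0,"ry":0,"rz":0,"dx":0,"dy":0,"dz":0,"gripper":-1},{"rx":0,"ry":0,"rz":0,"dx":0,"dy":0,"dz":0,"gripper":-1},{"rx":0,"ry":0,"rz":0,"dx":5,"dy":0,"dz":0,"gripper":-1},{"rx":0,"ry":0,"rz":0,"dx":5,"dy":0,"dz":0,"gripper":-1},{"rx":0,"ry":0,"rz":0,"dx":8,"dy":0,"dz":0,"gripper":-1},{"rx":0,"ry":0,"rz":0,"dx":8,"dy":0,"dz":0,"gripper":-1}], "grip_force": 50}}

```text
clock: 15.5
tcp_pos: [0.4379, 0.0453, 0.0781]
orientation: [2.247, 2.193, 0.002]
contact_force: [-0.3, -4.3, 6.9]
grip_width: 0.0208
gripper_force: 48.7
```

{"op": "step_arm", "data": {"moves": [{"rx":0,"ry":0,"rz":0,"dx":10,"dy":0,"dz":0,"gripper":-1},{"rx":0,"ry":0,"rz":0,"dx":10,"dy":0,"dz":0,"gripper":-1},{"rx":0,"ry":0,"rz":0,"dx":10,"dy":0,"dz":0,"gripper":-1},{"rx":0,"ry":0,"rz":0,"dx":10,"dy":0,"dz":0,"gripper":-1},{"rx":0,"ry":0,"rz":0,"dx":10,"dy":0,"dz":0,"gripper":-1},{"rx":0,"ry":0,"rz":0,"dx":10,"dy":0,"dz":0,"gripper":-1}]}}

```text
clock: 16.25
tcp_pos: [0.4394, 0.1042, 0.0782]
orientation: [2.247, 2.192, 0.001]
contact_force: [1.6, -7.5, 6.2]
grip_width: 0.0207
gripper_force: 48.9
```

```bash
cat > st.py <<'E'
from h import *
o=r.get_obs();print(o["clock"],o["joints"].round(3),o["tau"].round(1),o["tcp_pos"].round(4),o["orientation"].round(4),o["contact_force"].round(2),o["moment"].round(2),o["grip_width"])
E
python3 st.py
```

```text
16.25 [-0.876  0.458  0.619  2.247 -0.493  0.567  0.092] [ -2.3 -36.9   3.3 -14.8  -1.2   0.4   0.1] [0.4394 0.1042 0.0782] [2.2470e+00 2.1917e+00 7.0000e-04] [ 1.62 -7.52  6.19] [-1.51 -0.06  0.03] 0.02068986091714563
```

{"op": "step_arm", "data": {"moves": [{"rx":0,"ry":0,"rz":0,"dx":10,"dy":0,"dz":0,"gripper":-1},{"rx":0,"ry":0,"rz":0,"dx":10,"dy":0,"dz":0,"gripper":-1},{"rx":0,"ry":0,"rz":0,"dx":10,"dy":0,"dz":0,"gripper":-1},{"rx":0,"ry":0,"rz":0,"dx":10,"dy":0,"dz":0,"gripper":-1},{"rx":0,"ry":0,"rz":0,"dx":10,"dy":0,"dz":0,"gripper":-1},{"rx":0,"ry":0,"rz":0,"dx":10,"dy":0,"dz":0,"gripper":-1},{"rx":0,"ry":0,"rz":0,"dx":8,"dy":0,"dz":0,"gripper":-1},{"rx":0,"ry":0,"rz":0,"dx":6,"dy":0,"dz":0,"gripper":-1},{"rx":0,"ry":0,"rz":0,"dx":0,"dy":0,"dz":0,"gripper":-1}]}}

```text
clock: 17.38
tcp_pos: [0.4413, 0.18, 0.0782]
orientation: [2.246, 2.195, 0.003]
contact_force: [1.8, -2.2, 4.3]
grip_width: 0.0209
gripper_force: 48.8
```

```bash
python3 st.py
```

```text
17.375 [-1.014  0.491  0.617  2.192 -0.506  0.597 -0.048] [ -1.3 -39.    6.3 -14.3  -0.3   0.4  -0. ] [0.4413 0.18   0.0782] [2.2459 2.1945 0.003 ] [ 1.81 -2.17  4.33] [-0.39 -0.24 -0.  ] 0.02090448077354967
```

{"op": "step_arm", "data": {"moves": [{"rx":0,"ry":0,"rz":0,"dx":2,"dy":0,"dz":0,"gripper":-1},{"rx":0,"ry":0,"rz":0,"dx":2,"dy":0,"dz":0,"gripper":-1},{"rx":0,"ry":0,"rz":0,"dx":2,"dy":0,"dz":0,"gripper":-1},{"rx":0,"ry":0,"rz":0,"dx":0,"dy":0,"dz":0,"gripper":-1}]}}

```text
clock: 17.88
tcp_pos: [0.4414, 0.185, 0.0782]
orientation: [2.247, 2.193, 0.002]
contact_force: [2.2, -5.2, 7.0]
grip_width: 0.0208
gripper_force: 49.0
```

```bash
python3 st.py
```

```text
17.875 [-1.023  0.494  0.618  2.187 -0.506  0.6   -0.059] [ -2.5 -39.    4.8 -14.9  -0.9   0.4  -0. ] [0.4414 0.185  0.0782] [2.2467e+00 2.1932e+00 2.0000e-03] [ 2.25 -5.2   7.02] [-1.02 -0.36  0.02] 0.020848915933724874
```

{"op": "step_arm", "data": {"moves": [{"rx":0,"ry":0,"rz":0,"dx":1.5,"dy":0,"dz":0,"gripper":-1},{"rx":0,"ry":0,"rz":0,"dx":1,"dy":0,"dz":0,"gripper":-1},{"rx":0,"ry":0,"rz":0,"dx":0,"dy":0,"dz":0,"gripper":-1}]}}

```text
clock: 18.25
tcp_pos: [0.4414, 0.186, 0.0781]
orientation: [2.247, 2.191, 0.0]
contact_force: [1.6, -9.0, 8.3]
grip_width: 0.021
gripper_force: 49.2
```

{"op": "step_arm", "data": {"moves": [{"rx":0,"ry":0,"rz":0,"dx":1.5,"dy":0,"dz":0,"gripper":-1},{"rx":0,"ry":0,"rz":0,"dx":1,"dy":0,"dz":0,"gripper":-1},{"rx":0,"ry":0,"rz":0,"dx":0,"dy":0,"dz":0,"gripper":-1}]}}

```text
clock: 18.62
tcp_pos: [0.4415, 0.1861, 0.0781]
orientation: [2.248, 2.188, -0.003]
contact_force: [1.6, -16.4, 12.5]
grip_width: 0.0209
gripper_force: 49.6
```

The pusher is at its stop: 16 N, with no further advance. Now I'll draw it back.

{"op": "step_arm", "data": {"moves": [{"rx":0,"ry":0,"rz":0,"dx":-5,"dy":0,"dz":0,"gripper":-1},{"rx":0,"ry":0,"rz":0,"dx":-10,"dy":0,"dz":0,"gripper":-1},{"rx":0,"ry":0,"rz":0,"dx":-12,"dy":0,"dz":0,"gripper":-1},{"rx":0,"ry":0,"rz":0,"dx":-12,"dy":0,"dz":0,"gripper":-1},{"rx":0,"ry":0,"rz":0,"dx":-12,"dy":0,"dz":0,"gripper":-1},{"rx":0,"ry":0,"rz":0,"dx":-12,"dy":0,"dz":0,"gripper":-1},{"rx":0,"ry":0,"rz":0,"dx":-12,"dy":0,"dz":0,"gripper":-1},{"rx":0,"ry":0,"rz":0,"dx":-12,"dy":0,"dz":0,"gripper":-1},{"rx":0,"ry":0,"rz":0,"dx":-12,"dy":0,"dz":0,"gripper":-1},{"rx":0,"ry":0,"rz":0,"dx":-12,"dy":0,"dz":0,"gripper":-1},{"rx":0,"ry":0,"rz":0,"dx":-12,"dy":0,"dz":0,"gripper":-1},{"rx":0,"ry":0,"rz":0,"dx":-12,"dy":0,"dz":0,"gripper":-1},{"rx":0,"ry":0,"rz":0,"dx":-12,"dy":0,"dz":0,"gripper":-1},{"rx":0,"ry":0,"rz":0,"dx":-12,"dy":0,"dz":0,"gripper":-1},{"rx":0,"ry":0,"rz":0,"dx":-8,"dy":0,"dz":0,"gripper":-1},{"rx":0,"ry":0,"rz":0,"dx":0,"dy":0,"dz":0,"gripper":-1}]}}

```text
clock: 20.62
tcp_pos: [0.4373, 0.0235, 0.0781]
orientation: [2.247, 2.195, 0.002]
contact_force: [0.2, -1.4, 10.2]
grip_width: 0.0204
gripper_force: 49.1
```

```bash
python3 st.py
```

```text
20.625 [-0.698  0.437  0.612  2.277 -0.484  0.55   0.266] [ -0.6 -33.7   5.  -12.5  -0.4   0.3   0. ] [0.4373 0.0235 0.0781] [2.2466 2.1945 0.0025] [ 0.24 -1.37 10.24] [-0.42 -0.05  0.02] 0.020405661816689263
```

{"op": "step_arm", "data": {"moves": [{"rx":0,"ry":0,"rz":0,"dx":-2,"dy":0,"dz":0,"gripper":-1},{"rx":0,"ry":0,"rz":0,"dx":-2,"dy":0,"dz":0,"gripper":-1},{"rx":0,"ry":0,"rz":0,"dx":-1,"dy":0,"dz":0,"gripper":-1},{"rx":0,"ry":0,"rz":0,"dx":0,"dy":0,"dz":0,"gripper":-1}]}}

```text
clock: 21.12
tcp_pos: [0.4373, 0.0198, 0.0781]
orientation: [2.246, 2.197, 0.003]
contact_force: [0.2, 2.3, 9.9]
grip_width: 0.0203
gripper_force: 49.2
```

{"op": "step_arm", "data": {"moves": [{"rx":0,"ry":0,"rz":0,"dx":-1.5,"dy":0,"dz":0,"gripper":-1},{"rx":0,"ry":0,"rz":0,"dx":-1,"dy":0,"dz":0,"gripper":-1},{"rx":0,"ry":0,"rz":0,"dx":0,"dy":0,"dz":0,"gripper":-1}]}}

```text
clock: 21.5
tcp_pos: [0.4373, 0.0197, 0.0781]
orientation: [-2.242, -2.197, -0.006]
contact_force: [0.8, 10.1, 8.4]
grip_width: 0.0208
gripper_force: 49.2
```

Force is up to 10 N with no movement, so it's at the back stop. I'll ease off, release and retreat upward.

{"op": "step_arm", "data": {"moves": [{"rx":0,"ry":0,"rz":0,"dx":1.2,"dy":0,"dz":0,"gripper":-1},{"rx":0,"ry":0,"rz":0,"dx":0,"dy":0,"dz":0,"gripper":0.3},{"rx":0,"ry":0,"rz":0,"dx":0,"dy":0,"dz":0,"gripper":0.3},{"rx":0,"ry":0,"rz":0,"dx":0,"dy":0,"dz":0,"gripper":0.3},{"rx":0,"ry":0,"rz":0,"dx":0,"dy":0,"dz":-10,"gripper":0.3},{"rx":0,"ry":0,"rz":0,"dx":0,"dy":0,"dz":-30,"gripper":0.3},{"rx":0,"ry":0,"rz":0,"dx":0,"dy":0,"dz":-40,"gripper":0.3},{"rx":0,"ry":0,"rz":0,"dx":0,"dy":0,"dz":-30,"gripper":0.3},{"rx":0,"ry":0,"rz":0,"dx":0,"dy":0,"dz":0,"gripper":0.3}]}}

```text
clock: 22.62
tcp_pos: [0.4378, 0.0182, 0.1894]
orientation: [2.246, 2.195, 0.007]
contact_force: [0.4, 0.5, -0.0]
grip_width: 0.0556
gripper_force: 0.0
```

```bash
python3 st.py
python3 - <<'E'
from h import *
c=cam("wrist");w=r.grab_frame("wrist");cv2.imwrite("pics/w9.png",w);s=r.grab_frame("scene");cv2.imwrite("pics/s9.png",s)
g=cv2.cvtColor(w,cv2.COLOR_BGR2GRAY)
# knob: bottom of dark disc and width near expected place
p=proj("w",(.4362,.0197,.086),c).round(1);print("pred",p);u,v=p.astype(int)
m=(g[v-30:v+35,u-40:u+40]<45).astype(np.uint8)
for a,b in blobs(m,100)[:2]:print(a,np.array(b[0])+[u-40,v-30],b[1])
vv=[k for k in range(65) if m[k].sum()>8];print("rows",vv[0]+v-30,vv[-1]+v-30)
# flap in scene: orange areas now vs start
for n in("scene0","s9"):
    h=cv2.cvtColor(cv2.imread(f"pics/{n}.png"),cv2.COLOR_BGR2HSV)
    q=cv2.inRange(h,(4,170,80),(16,255,255));q[:,330:]=0
    for a,b in blobs(q,100)[:3]:print(n,a,np.round(b[0],1),np.round(b[1],1),round(b[2],1))
    gm=cv2.inRange(h,(45,90,40),(75,255,255));gm[300:]=0;print("green px tray",cv2.countNonZero(gm[200:300,150:280]))
    bl=cv2.inRange(h,(105,150,80),(125,255,255));print("blue",[(a,np.round(b[0])) for a,b in blobs(bl,40)])
E
```

```text
22.625 [-0.906  0.21   0.83   2.205 -0.219  0.802  0.043] [ -0.2 -26.7   4.9 -22.7   0.4   0.3  -0.3] [0.4378 0.0182 0.1894] [2.2456 2.1954 0.0074] [ 0.37  0.52 -0.02] [ 0.04 -0.02 -0.04] 0.05556405863445347
pred [279.6 215. ]
989.5 [279.5 212.5] (37.0, 49.0)
rows 195 230
scene0 1182.5 [184.7 237.2] [21.2 68.5] 69.4
green px tray 4
blue [(194.5, array([331., 242.]))]
s9 1190.5 [184.7 237. ] [20.8 68.5] 69.4
green px tray 7
blue []
```

The flap looks the same in the scene image as at the start, so it is shut. The carrier is no longer on the bench or tray, the knob is back at its start position, and the arm is clear.

```bash
python3 -c "
from bench import r
print(r.hand_in())"
```

```text
the job is handed in; nothing more can be done
None
```

The carrier is through the flap and pressed home in the curing box, the pusher is drawn fully back, the flap is shut and the job is handed in at about 22.7 s of the 51 s; I viewed 11 pictures against the limit of 10.

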